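# Third hand for a hamper crate handle

## Task

Pull the top drawer of the small cabinet out to its stop and leave it out, take the dark wooden crate handle from it, and press the handle's flat back squarely against the pine crate, upright and inside the blue painted frame, so that I can screw it on from inside the crate. The crate sits on a sprung sled: push it back until the black pointers stand in the green zone, never to the end of the sled's travel, and leave the two pump bottles and the screw jar where they stand. Finish while still gripping the handle and holding that steady push; do not let go.

Things in the scene. Friction and masses are not known exactly. Their poses are not given: they have to be found in the camera images.
- cabinet_drawer0 (a joint): Top drawer: 0 closed, grows as it slides out towards the robot, along -x of the point below; the stop is at 0.134 m. Starts up to 20 mm open. It slides with about 1 N of friction and stays where it is left. Inside 155 mm deep, 218 mm wide; inner floor 107 mm, wall tops 172 mm, white front panel top 181 mm above the table.
- cabinet_drawer0_handle (a point): Middle of the top drawer's dark bar handle: a round bar 11 mm thick, about 120 mm long along its y, 35 mm in front of the drawer's front, 156 mm above the table; x points into the cabinet. The cabinet (fixed, two white drawers, 200 deep, 260 wide, 194 high) stands left or right, a little turned; the crate has the other side.
- handle: Dark wooden crate handle, about 0.16 kg, 60 mm high, T-shaped from above: back plate 14 mm thick (x), 130 wide (y); in its middle a grip lug 30 wide (y), 50 deep (x). Origin: under the lug's centre, on the underside; x points from lug to plate (flat back at x = +39 mm), z up. Starts upright on the top drawer's floor, lug towards the drawer front within 0.3 rad; hidden until the drawer is out.
- handle_grip (a point): Good grip point: centre of the lug, 38 mm above the handle's underside; grip across the lug's 30 mm width (along the handle's y).
- handle_back (a point): Centre of the handle's flat back face (39 mm along x, 30 mm above the underside). Axes as handle.
- crate: Open-topped pine crate on the sled, 200 mm deep (x), 220 wide (y), 140 high, its top 169 mm above the table. Origin: bottom edge of its front face, middle. Its front face (facing its own -x, towards the robot) carries the blue painted frame. It moves only along its own x, with the sled. In front of the face the jig's board reaches 30 mm further, 18 mm high.
- crate_mark (a point): Centre of the blue painted frame on the crate's front face, 99 mm above the table; the frame's clear inside is 150 mm wide and 80 mm high, so that the handle's back plate (130 x 60 mm) has 10 mm all round. Blue ticks on the top edge of the front wall stand above the frame's two sides. Axes as crate (x into the crate, z up).
- sled (a joint): Travel of the crate's sprung sled along the crate's +x, m: 0 at rest, end of travel 0.045. Spring 500 N/m from zero (plus about 0.3 N friction): the push in N is 500 x travel. Black pointers on both sides of the crate show the travel on strips: white under 12 mm, green from 12 to 30 mm (6 to 15 N), red above.
- lotion: White pump bottle, black head, 64 mm across, 186 high. Bystander. Origin: centre of its underside, as for all bystanders.
- soap: Clear pump bottle, blue head, 64 mm across, 186 high. Bystander.
- screw_jar: Jar with steel lid, 60 mm across, 65 high, in the middle near the robot. Bystander.

How it is judged:
On the way:
1. the top drawer is pulled out to its stop (at least 126 of 134 mm) (value of joint cabinet_drawer0 above 0.126 m), for 0.2 s.
At the end, for the whole second after the job is handed in: Still and gripped, the handle's back lies flat on the crate (6 mm, 0.1 rad), upright (0.12 rad), within 12 mm of the frame's centre sideways and in height, pushing with 5 to 16.5 N, sled 11.5 to 30.5 mm in; drawer at least 100 mm out (contact force between handle and crate between 5 and 16.5 N and value of joint sled between 0.0115 and 0.0305 m and y of handle_back in the frame of crate_mark between -0.012 and 0.012 m and z of handle_back in the frame of crate_mark between -0.012 and 0.012 m and x of handle_back in the frame of crate_mark between -0.006 and 0.006 m and angle between the x axis of handle and the x axis of crate, either way round below 0.1 rad and angle between the z axis of handle and the z axis of crate, either way round below 0.12 rad and contact force between the fingers and handle above 2 N and linear speed of handle below 0.02 m/s and value of joint cabinet_drawer0 above 0.1 m); the arm keeps its last pose, push and grip.
It fails at once if the sled is rammed to the end of its travel (value of joint sled above 0.042 m).
It fails at once if a pump bottle or the screw jar is knocked or shifted by more than 40 mm (distance of any of lotion, soap, screw_jar from where it was at the start of the episode above 0.04 m).
It also fails if it takes over 56 s, if anything falls off the work surface, if the arm or the gripper's body presses on something with over 40 N, if the wrist force passes 120 N, or if a joint passes its speed limit or range.

## Robot

A 7-joint arm with a two-finger parallel gripper is mounted at the origin on the work surface. World frame = base frame: x ahead of the robot, y to its left, z up, the work surface at z = 0. Lengths are in m, angles in rad, forces in N, time in s.
With the tool pointing down it reaches from about 0.425 to 0.95 m from the base axis. Payload 16.7 kg.
Tool frame: the origin (TCP) lies between the finger pads; the fingertips stand 17 mm ahead of it and the grasp point (between the pads) lies 2 mm behind it; z points along the fingers, y is the line along which they close (so a half turn about z gives the same grasp; the last joint's range is limited). The gripper opens to 94 mm and grips with 3 to 60 N. Pads are 16 mm wide; open, the fingers measure 119 mm over their backs; the gripper's body (75 mm by 177 mm) begins 78 mm behind the grasp point.
Start: joints at [0.994, 0.426, 0.074, 1.606, -0.034, 1.111, -0.067], TCP at [0.28, -0.614, 0.222] pointing down, gripper open.
Joint ranges: [-2.85, 2.85], [-0.5, 2.14], [-1.23, 1.37], [0.21, 2.46], [-1.02, 4.16], [0.16, 2.05], [-2.73, 2.73]. Speed limits (rad/s): [1.89, 1.89, 2.39, 2.39, 3.01, 3.01, 3.01].

## Interface

Orientations are given as a unit quaternion [w, x, y, z].
In Python, from plant import bot gives the robot as it stands. The module is installed in compiled form; this text tells all that it offers.
- The arm moves only by the tool drive_tool, never from a script. Its argument "commands" is one flat list of numbers, 7 for each row, row after row: the finger opening in mm, from 0 to 94, then the shift along the tool's x, y, z in parts of the range, where 1.0 means 800 mm, then the turn, a rotation vector about the tool's x, y, z in fractions of the full range, 1 being 2 pi rad. A call has 1 to 10 rows; each row is the pose to reach, as a shift and turn from the pose commanded when the call began, along the tool's axes at that moment; what a row does not reach only later rows make up. A row lasts 1/8 s, in which the tool goes at most 62.5 mm and 10.7 degrees, less where a joint would pass 70% of its speed; a pose out of reach is approached as far as the arm can. A shift or turn number past 1, either way, is cut back to 1. A call with a gripper value outside its range is refused whole. The fingers move at their own pace and stop on an object; "force" is the grip in N (left out, the last holds). Time passes only in rows, so rows that repeat a pose let the fingers close. It gives the time, the measured TCP pose, the force, the opening and the grip force at its end, in the units of the state.
- bot.get_state(): the state, without advancing time (a new reading comes with each control period).
- bot.capture(name): name is "side" or "top" or "wrist"; returns (picture, depth): 480x640x3 uint8, red, green, blue; 480x640 float32, m along the optical axis (not along the pixel's ray), 0 where there is no reading.
- bot.camera_params(name): a dict with "fovy" (degrees; the focal length in pixels is half the picture's height over the tangent of half this angle, whatever the lens; pixels are square), "cx", "cy" (the principal point, pixels), "view" (4x4, takes a point from world to camera coordinates). Camera axes: x right, y down, z forward; pixel columns grow to the right and rows downward; lengths in m; the calibration is good to about 2 mm. A picture is of the moment at which its call begins: read the wrist's pose just before it. camera_params takes no time and is no camera call; for the wrist camera it gives the pose at the moment of the call.
- bot.close_job(): hands the job in; it is judged then, once.
The state is a dict: "t": time; "joint_positions": joint angles; "joint_velocities": joint speeds; "effort": joint torques, N m; "tool_pos": TCP position; "orientation": TCP orientation; "contact_force": force on the tool from outside, world axes, zero at the start; "wrist_torque": the same for the moment, N m; "finger_gap": finger opening in m; "finger_force": force on a finger pad.
Only numpy, scipy, OpenCV 4.12 (cv2) and the standard library are available. Lean on these libraries where they do the work, as an engineer would, in place of code of your own. Each camera call takes 0.05 s, during which the arm holds its last target. There are 200 camera calls.

## Working session

There is one attempt and no reset: what is moved stays moved. The work goes in short steps, Python scripts to look and compute and a tool call to move; the robot and the scene stay as the last step left them, time stands still between calls to the robot, and variables do not carry over. Pictures are saved under pics/ and viewed, at most 10 in all, crops included, and the job is handed in when it is done.

Besides the shell and the picture viewer there is one more tool, called by a JSON object that holds its "op" and its "data", one argument or row to a line. drive_tool: Moves the arm, as the interface text tells. Its arguments: {"type":"object","properties":{"commands":{"type":"array","items":{"type":"number"}},"force":{"type":"number"}},"required":["commands"]}

```bash
mkdir -p pics; cat > h.py <<'E'
import numpy as np,cv2
from plant import bot
from scipy.spatial.transform import Rotation as R
def cap(n):
    p=bot.camera_params(n); im,d=bot.capture(n); return im,d,p
def cloud(d,p):
    f=240/np.tan(np.radians(p["fovy"])/2); v,u=np.mgrid[:480,:640]
    c=np.stack([(u-p["cx"])*d/f,(v-p["cy"])*d/f,d,np.ones_like(d)],-1)
    w=(c@np.linalg.inv(np.array(p["view"])).T)[...,:3]; w[d==0]=np.nan; return w
def Rt(s): q=s["orientation"]; return R.from_quat([q[1],q[2],q[3],q[0]])
def rel(pos,Rm):
    "shift mm, rotvec from current pose to target (measured pose)"
    s=bot.get_state(); r=Rt(s)
    return np.round(r.inv().apply(np.array(pos)-s["tool_pos"])*1000,1),np.round((r.inv()*Rm).as_rotvec(),3)
def save(n,im): cv2.imwrite(f"pics/{n}.png",cv2.cvtColor(im,cv2.COLOR_RGB2BGR))
E
python3 - <<'E'
from h import *
out=[]
for n in("side","top"):
    im,d,p=cap(n); np.savez(n,im=im,d=d,w=cloud(d,p)); out.append(im)
    print(n,p["fovy"],np.linalg.inv(p["view"])[:3,3])
save("a",cv2.resize(np.vstack(out),(640,960))[:480]); save("b",out[1])
s=bot.get_state();print(s["t"],s["tool_pos"],Rt(s).as_matrix().round(3))
E
```

```text
side 56.727612553067516 [0.52431697 0.87714487 0.98072428]
top 46.03818733965025 [0.32340685 0.02185147 1.42323212]
0.1 [ 0.27986143 -0.6138483   0.22185908] [[ 0.91   0.415 -0.001]
 [ 0.415 -0.91   0.001]
 [-0.    -0.001 -1.   ]]
```

View pics/a.png

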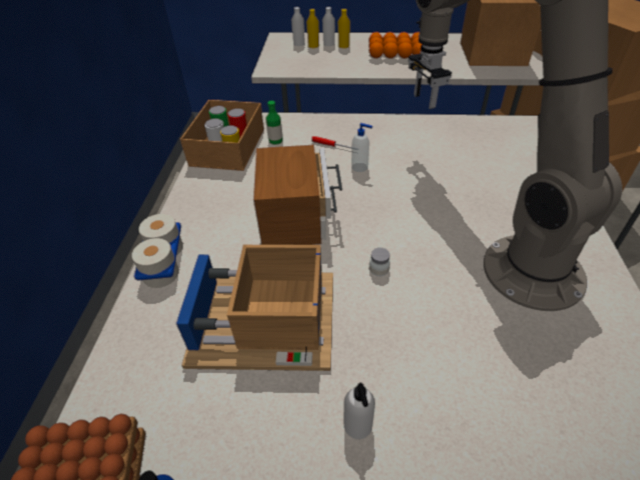

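View pics/b.png

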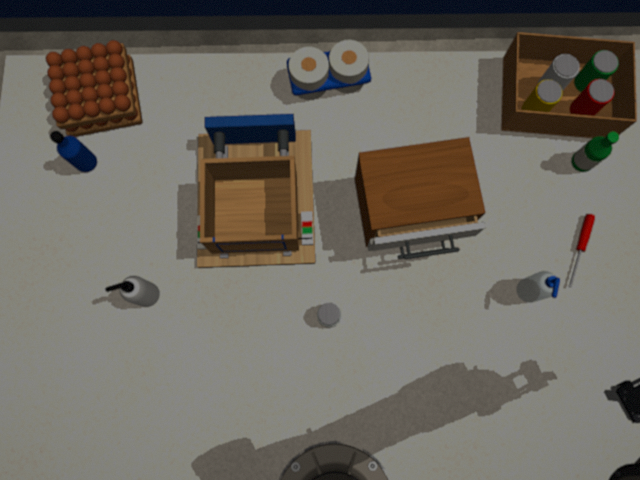

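The side view shows the crate on the left (+y) and the cabinet on the right. In the top view:
- bar handle about (400,253)–(458,248)
- crate front wall about (205–297, 243)
- jar (328,315), soap (538,287), lotion (140,291)

```bash
python3 - <<'E'
from h import *
D=np.load("top.npz");w=D["w"];im=D["im"].astype(int);u0=np.mgrid[:480,:640]
def fit(m,n):
    pts=w[m][:,:2].astype(np.float32); r=cv2.minAreaRect(pts); print(n,m.sum(),np.round(r[0],4),np.round(r[1],4),r[2],"z",np.median(w[m][:,2]).round(4)); return r
def box(a,b,c,d): m=np.zeros((480,640),bool); m[b:d,a:c]=1; return m
z=w[...,2]
fit(box(345,130,490,240)&(abs(z-.194)<.006),"cabtop")
bar=box(390,236,465,262)&(abs(z-.16)<.012)&(im.sum(2)<200)
r=fit(bar,"bar")
fp=box(365,210,490,245)&(abs(z-.181)<.006)&(im.min(2)>120); fit(fp,"frontpanel")
cr=box(190,140,305,262)&(abs(z-.169)<.006); r=fit(cr,"crate"); print(cv2.boxPoints(r).round(4))
bl=box(190,230,305,262)&(z>.15)&(im[...,2]>im[...,0]+25)
n,l,st,c=cv2.connectedComponentsWithStats(bl.astype(np.uint8))
for i in range(1,n):
    if st[i,4]>4: print("tick",c[i].round(1),st[i,4],np.median(w[l==i],0).round(4))
for nm,b in dict(soap=(510,260,570,310),lotion=(105,265,165,310),jar=(310,295,350,335)).items():
    m=box(*b)&(z>.03); print(nm,w[m].min(0).round(3),w[m].max(0).round(3),np.median(w[m],0).round(3))
# fitted lines
m=bar; l=cv2.fitLine(w[m][:,:2].astype(np.float32),cv2.DIST_HUBER,0,.01,.01).ravel();print("bar line",l)
save("c",cv2.resize(D["im"][100:300,180:500],(800,500),interpolation=2))
E
```

```text
cabtop 8755 [ 0.7129 -0.2071] [0.2186 0.2626] 8.243435859680176 z 0.1947
bar 404 [ 0.5836 -0.2112] [0.0415 0.1523] 7.75833797454834 z 0.1606
frontpanel 537 [ 0.6133 -0.2217] [0.0126 0.251 ] 8.012643814086914 z 0.1823
crate 1601 [0.7016 0.1937] [0.2025 0.2204] 1.6650103330612183 z 0.1692
[[0.5972 0.3009]
 [0.6036 0.0806]
 [0.806  0.0865]
 [0.7996 0.3068]]
tick [213.4 239.3] 7 [0.6051 0.2683 0.1715]
soap [ 0.463 -0.515  0.03 ] [ 0.534 -0.464  0.193] [ 0.495 -0.482  0.123]
lotion [0.469 0.432 0.03 ] [0.532 0.504 0.192] [0.495 0.453 0.125]
jar [ 0.414 -0.021  0.031] [0.469 0.038 0.073] [0.44  0.009 0.065]
bar line [ 0.0060058  -0.99998194  0.57846844 -0.21496075]
```

View pics/c.png

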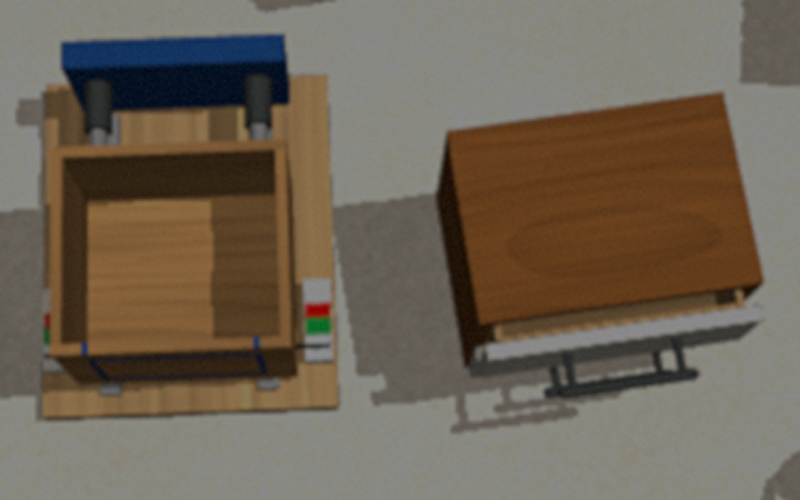

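The crop shows the bar from about (547,393) to (697,374), with ticks at about (85,347) and (258,345). I'll turn these into positions and compute the approach pose.

```bash
cat >> h.py <<'E'
def ray(p,u,v,z):
    f=240/np.tan(np.radians(p["fovy"])/2); M=np.linalg.inv(p["view"])
    d=M[:3,:3]@[(u-p["cx"])/f,(v-p["cy"])/f,1]; c=M[:3,3]; return c+d*(z-c[2])/d[2]
def down(a): "tool down, tool x axis at yaw a deg"; return R.from_euler("z",a,degrees=True)*R.from_euler("x",180,degrees=True)
E
python3 - <<'E'
from h import *
p=bot.camera_params("top")
for u,v,z in[(547,393,.161),(697,374,.161),(85,347,.169),(258,345,.169)]: print(ray(p,180+u/2.5,100+v/2.5,z).round(4))
print(rel([.573,-.226,.29],down(98.2)))
E
```

```text
[ 0.5611 -0.1526  0.161 ]
[ 0.5774 -0.29    0.161 ]
[0.6063 0.2673 0.169 ]
[0.6066 0.1099 0.169 ]
(array([ 427.6, -231.4,  -67.9]), array([-1.000e-03, -1.000e-03, -1.286e+00]))
```

The rows are not in the units I measure in: shifts go in shares of 800 mm and turns go in shares of 2 pi rad. I convert before sending: 428 mm is 0.535, -231 mm is -0.2888, -1.286 rad is -0.2047.

{"op": "drive_tool", "data": {
  "commands": [94, 0, 0, -0.075, 0, 0, 0, 94, 0.05, -0.025, -0.0875, 0, 0, -0.0239, 94, 0.535, -0.2888, -0.0875, 0, 0, -0.2047, 94, 0.535, -0.2888, -0.0875, 0, 0, -0.2047, 94, 0.535, -0.2888, -0.0875, 0, 0, -0.2047, 94, 0.535, -0.2888, -0.0875, 0, 0, -0.2047, 94, 0.535, -0.2888, -0.0875, 0, 0, -0.2047, 94, 0.535, -0.2888, -0.0875, 0, 0, -0.2047, 94, 0.535, -0.2888, -0.0875, 0, 0, -0.2047, 30, 0.535, -0.2888, -0.0875, 0, 0, -0.2047]
}}

```text
t: 1.35
tool_pos: [0.5759, -0.2213, 0.2921]
orientation: [-0.001, 0.652, 0.758, 0.001]
contact_force: [-0.8, -0.9, -0.3]
finger_gap: 0.0878
finger_force: 0.0
```

{"op": "drive_tool", "data": {
  "commands": [30, 0, 0, 0, 0, 0, 0, 30, 0, 0, 0, 0, 0, 0, 30, 0, 0, 0, 0, 0, 0]
}}

```text
t: 1.72
tool_pos: [0.573, -0.2277, 0.2925]
orientation: [0.0, 0.656, 0.755, -0.0]
contact_force: [-0.6, 0.5, 0.1]
finger_gap: 0.0577
finger_force: 0.0
```

```bash
python3 - <<'E'
from h import *
im,d,p=cap("wrist"); w=cloud(d,p); np.savez("w1",im=im,w=w); save("d",im)
s=bot.get_state();print(s["t"],s["tool_pos"],s["finger_gap"],Rt(s).as_euler("zyx",degrees=True),s["joint_positions"])
z=w[...,2]; c=np.array([.57,-.223]); 
m=(abs(z-.158)<.008)&(np.hypot(w[...,0]-c[0],w[...,1]-c[1])<.09)
print(m.sum())
v,u=np.where(m); print(u.min(),u.max(),v.min(),v.max())
r=cv2.minAreaRect(w[m][:,:2].astype(np.float32));print(r)
m=(abs(z-.181)<.005)&(abs(w[...,1]+.22)<.15); print("panel",m.sum(),cv2.minAreaRect(w[m][:,:2].astype(np.float32)))
E
```

```text
1.775 [ 0.57308747 -0.22748247  0.29257423] 0.053534010465835585 [-9.80932262e+01 -1.07319943e-05  1.79986190e+02] [ 0.54551274  0.29872995 -0.34203677  1.6406177   0.10554491  1.22036983
  0.32244551]
3629
311 368 112 324
((0.5844820737838745, -0.22090965509414673), (0.04073963314294815, 0.16567102074623108), 7.918202877044678)
panel 7633 ((0.6202269792556763, -0.21557611227035522), (0.032410502433776855, 0.2518150806427002), 7.994490623474121)
```

View pics/d.png

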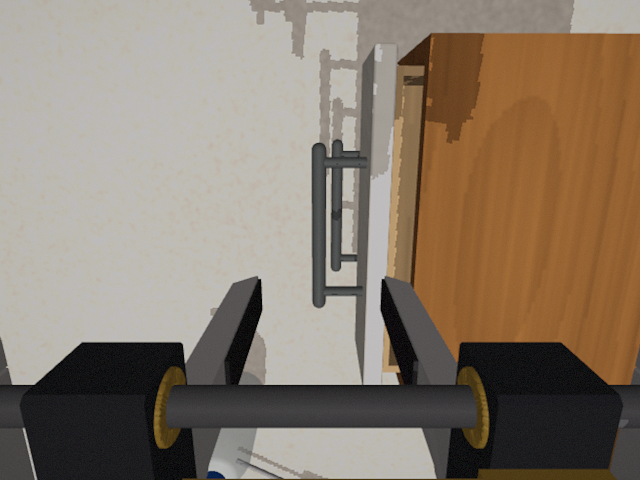

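The bar runs straight from about (319,143) to (319,307), its middle at (319,225). The lower bar of the second drawer is behind it. The white panel edge is at x≈385.

```bash
python3 - <<'E'
from h import *
p=bot.camera_params("wrist"); w=np.load("w1.npz")["w"]
a=ray(p,319,144,.158);b=ray(p,319,306,.158);c=(a+b)/2;print(a,b,c,np.linalg.norm(a-b))
print([w[v,319].round(4) for v in(170,225,280)], np.degrees(np.arctan2(*(a-b)[1::-1])))
print(rel([c[0],c[1],.156],down(98.2)))
E
```

```text
[ 0.56206301 -0.16247163  0.158     ] [ 0.57995221 -0.28895226  0.158     ] [ 0.57100761 -0.22571195  0.158     ] 0.12773946982922946
[array([ 0.5645, -0.1809,  0.161 ]), array([ 0.5703, -0.2217,  0.1609]), array([ 0.5765, -0.2658,  0.1608])] 98.05041847763525
(array([  2.1,  -1.8, 136.6]), array([-0.   ,  0.   , -0.002]))
```

{"op": "drive_tool", "data": {
  "commands": [30, 0.0025, -0.0025, 0, 0, 0, 0, 30, 0.0025, -0.0025, 0, 0, 0, 0, 30, 0.0025, -0.0025, 0.075, 0, 0, 0, 30, 0.0025, -0.0025, 0.1375, 0, 0, 0, 30, 0.0025, -0.0025, 0.1725, 0, 0, 0, 30, 0.0025, -0.0025, 0.1725, 0, 0, 0, 0, 0.0025, -0.0025, 0.1725, 0, 0, 0, 0, 0.0025, -0.0025, 0.1725, 0, 0, 0, 0, 0.0025, -0.0025, 0.1725, 0, 0, 0, 0, 0.0025, -0.0025, 0.1725, 0, 0, 0],
  "force": 30
}}

```text
t: 3.02
tool_pos: [0.5721, -0.225, 0.1559]
orientation: [0.001, 0.655, 0.756, 0.0]
contact_force: [-1.9, -0.1, 7.9]
finger_gap: 0.0099
finger_force: 30.0
```

In the tool's units: -118 mm is -0.1475, -115 mm is -0.1438.

{"op": "drive_tool", "data": {
  "commands": [0, 0, -0.0188, 0, 0, 0, 0, 0, 0, -0.0438, 0, 0, 0, 0, 0, 0, -0.075, 0, 0, 0, 0, 0, 0, -0.1063, 0, 0, 0, 0, 0, 0, -0.1313, 0, 0, 0, 0, 0, 0, -0.1438, 0, 0, 0, 0, 0, 0, -0.1475, 0, 0, 0, 0]
}}

```text
t: 3.9
tool_pos: [0.4551, -0.2414, 0.1559]
orientation: [0.001, 0.655, 0.756, 0.001]
contact_force: [10.7, 4.9, 1.9]
finger_gap: 0.0101
finger_force: 30.0
```

In the tool's units: -6 mm is -0.0075, -3 mm is -0.0038.

{"op": "drive_tool", "data": {
  "commands": [0, 0, -0.0038, 0, 0, 0, 0, 0, 0, -0.0075, 0, 0, 0, 0, 0, 0, -0.0075, 0, 0, 0, 0]
}}

```text
t: 4.28
tool_pos: [0.4548, -0.2414, 0.1561]
orientation: [0.005, 0.654, 0.757, 0.004]
contact_force: [36.7, 3.5, -22.0]
finger_gap: 0.0103
finger_force: 30.0
```

In the tool's units: -170 mm is -0.2125, -140 mm is -0.175, 0.5 rad is 0.0796.

{"op": "drive_tool", "data": {
  "commands": [0, 0, 0.0063, 0, 0, 0, 0, 32, 0, 0.0075, 0, 0, 0, 0, 32, 0, 0.0075, 0, 0, 0, 0, 32, 0, 0.0075, 0, 0, 0, 0, 32, 0, 0.0075, -0.0375, 0, 0, 0, 32, 0, 0.0075, -0.1, 0, 0, 0, 80, 0, 0.0075, -0.175, 0, 0, 0.0159, 80, 0, 0.0075, -0.2125, 0, 0, 0.0477, 80, 0, 0.0075, -0.2125, 0, 0, 0.0796]
}}

```text
t: 5.4
tool_pos: [0.4553, -0.242, 0.3272]
orientation: [0.002, 0.816, 0.578, 0.001]
contact_force: [0.2, 0.5, -0.7]
finger_gap: 0.0582
finger_force: 0.0
```

In the tool's units: 1.07 rad is 0.1703.

{"op": "drive_tool", "data": {
  "commands": [80, 0, 0, 0, 0, 0, 0.1703, 80, 0, 0, 0, 0, 0, 0.1703, 80, 0, 0, 0, 0, 0, 0.1703, 80, 0, 0, 0, 0, 0, 0.1703, 80, 0, 0, 0, 0, 0, 0.1703, 80, 0, 0, 0, 0, 0, 0.1703, 80, 0, 0, 0, 0, 0, 0.1703]
}}

```text
t: 6.28
tool_pos: [0.4544, -0.2416, 0.3245]
orientation: [-0.0, 0.996, 0.085, -0.0]
contact_force: [-0.3, 0.3, 0.1]
finger_gap: 0.0799
finger_force: 0.0
```

```bash
python3 - <<'E'
from h import *
im,d,p=cap("wrist"); w=cloud(d,p); np.savez("w2",im=im,w=w); save("e",im)
s=bot.get_state();print(s["t"],s["tool_pos"],s["finger_gap"],Rt(s).as_euler("zyx",degrees=True))
z=w[...,2]; m=(abs(z-.167)<.004)&(im.astype(int).sum(2)<230)
m[400:]=0
print(m.sum(),cv2.minAreaRect(w[m][:,:2].astype(np.float32)))
m=(abs(z-.181)<.004)&(im.min(2)>110); print("panel",m.sum(),cv2.minAreaRect(w[m][:,:2].astype(np.float32)))
E
```

```text
6.325 [ 0.45441441 -0.24151782  0.32446828] 0.0799991091274962 [-9.84194400e+00 -7.71512115e-03 -1.79997025e+02]
7466 ((0.5484631061553955, -0.30306440591812134), (0.16673360764980316, 0.3669910430908203), 9.79094123840332)
panel 6485 ((0.49600690603256226, -0.3035023808479309), (0.38546738028526306, 0.05494435131549835), 88.48280334472656)
```

View pics/e.png

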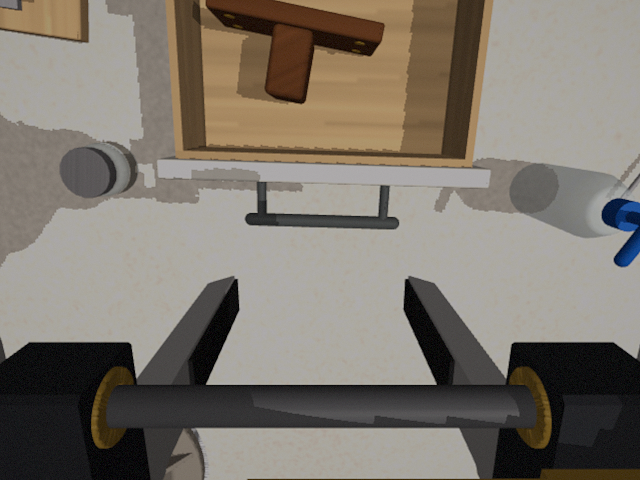

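The handle is in the drawer, its lug at about (290,62) and its plate cut off at the image's top edge. The jar (97,170) and soap are undisturbed. I'll shift forward for the whole view.

In the tool's units: 70 mm is 0.0875, 30 mm is 0.0375.

{"op": "drive_tool", "data": {
  "commands": [70, 0.0375, 0, 0, 0, 0, 0, 70, 0.0875, 0, 0, 0, 0, 0, 70, 0.0875, 0, 0, 0, 0, 0, 70, 0.0875, 0, 0, 0, 0, 0]
}}

```text
t: 6.82
tool_pos: [0.5231, -0.2299, 0.3242]
orientation: [-0.0, 0.996, 0.085, -0.0]
contact_force: [-0.0, 0.5, -0.1]
finger_gap: 0.0696
finger_force: 0.0
```

```bash
python3 - <<'E'
from h import *
im,d,p=cap("wrist"); w=cloud(d,p); np.savez("w3",im=im,w=w)
s=bot.get_state();print(s["t"],s["tool_pos"],Rt(s).as_euler("zyx",degrees=True))
z=w[...,2]; m=(abs(z-.167)<.006)&(im[...,0].astype(int)-im[...,2]>15)&(im.max(2)<150); m[300:]=0
n,l,st,c=cv2.connectedComponentsWithStats(m.astype(np.uint8)); i=1+st[1:,4].argmax(); print(st[i]); m=l==i
P=w[m][:,:2].astype(np.float32); print(np.median(z[m]))
# model fit: T-shape mask template, x plate 25..39,y+-65; lug -25..25,y+-15
from scipy.optimize import minimize
def sd(q):
    a=q[2]; X=(P-q[:2])@np.array([[np.cos(a),-np.sin(a)],[np.sin(a),np.cos(a)]])
    def box(cx,hx,hy):
        e=abs(X-[cx,0])-[hx,hy]; return np.hypot(*np.maximum(e,0).T)+np.minimum(e.max(1),0)
    return np.minimum(box(32,7,65) if 0 else box(.032,.007,.065),box(.0,.025,.015))
def bnd(q): return np.mean(np.maximum(sd(q),0))*1e3
print("rect",cv2.minAreaRect(P))
best=min((minimize(lambda q:bnd(q),[P[:,0].mean()-.01,P[:,1].mean(),a],method="Nelder-Mead",options=dict(xatol=1e-6,fatol=1e-8,maxiter=3000)) for a in(-.2,0,.15,.3,.45)),key=lambda r:r.fun)
print(best.x,best.fun,np.degrees(best.x[2]), "area",cv2.contourArea(cv2.convexHull(P)))
ov=im.copy(); ov[m]=ov[m]//2+[0,100,0]
f=240/np.tan(np.radians(p["fovy"])/2)
a=best.x[2];T=np.array([[.039,65e-3],[.039,-.065],[.025,-.065],[.025,-.015],[-.025,-.015],[-.025,.015],[.025,.015],[.025,.065]])
W=best.x[:2]+T@np.array([[np.cos(a),np.sin(a)],[-np.sin(a),np.cos(a)]])
C=(np.c_[W,np.full(8,.167),np.ones(8)]@np.array(p["view"]).T); uv=np.c_[C[:,0]/C[:,2]*f+p["cx"],C[:,1]/C[:,2]*f+p["cy"]]
cv2.polylines(ov,[uv.round().astype(int)],True,(255,255,0),1); save("f",ov)
cr=best.x[:2]; print(rel([cr[0],cr[1],.143],down(np.degrees(a))))
E
```

```text
6.875 [ 0.52286765 -0.23018457  0.32441363] [-9.71812795e+00 -2.58448710e-02  1.79994459e+02]
[ 212   91  169  100 5568]
0.16710989164563908
rect ((0.5795068144798279, -0.1963672637939453), (0.13014686107635498, 0.06371380388736725), 89.00454711914062)
[ 0.57236498 -0.19630257 -0.01711243] 5.2592219751848134e-05 -0.9804702097902559 area 0.005506334561180548
(array([ 54.6, -25. , 181.4]), array([0.   , 0.   , 0.187]))
```

View pics/f.png

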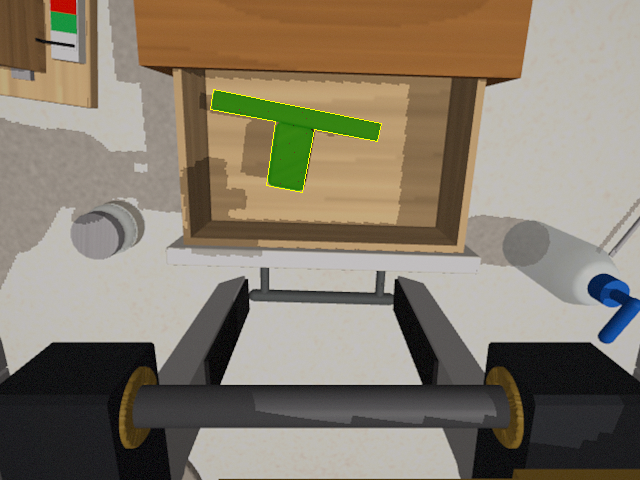

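The T outline fits the handle exactly: yaw −1.0°, lug centre (0.572, −0.196), top at 0.167. Now I'll grasp it.

In the tool's units: 181.5 mm is 0.2269, 180 mm is 0.225, 0.187 rad is 0.0298.

{"op": "drive_tool", "data": {
  "commands": [56, 0.0681, -0.0313, 0, 0, 0, 0.0298, 56, 0.0681, -0.0313, 0.05, 0, 0, 0.0298, 56, 0.0681, -0.0313, 0.1, 0, 0, 0.0298, 56, 0.0681, -0.0313, 0.1563, 0, 0, 0.0298, 56, 0.0681, -0.0313, 0.2, 0, 0, 0.0298, 56, 0.0681, -0.0313, 0.225, 0, 0, 0.0298, 56, 0.0681, -0.0313, 0.2269, 0, 0, 0.0298, 56, 0.0681, -0.0313, 0.2269, 0, 0, 0.0298]
}}

```text
t: 7.88
tool_pos: [0.5732, -0.1964, 0.1441]
orientation: [0.0, 1.0, -0.009, 0.001]
contact_force: [0.2, -0.0, 0.3]
finger_gap: 0.0561
finger_force: 0.0
```

{"op": "drive_tool", "data": {
  "commands": [0, 0, 0, 0, 0, 0, 0, 0, 0, 0, 0, 0, 0, 0, 0, 0, 0, 0, 0, 0, 0, 0, 0, 0, 0, 0, 0, 0, 0, 0, 0, 0, 0, 0, 0],
  "force": 45
}}

```text
t: 8.5
tool_pos: [0.5733, -0.1961, 0.1434]
orientation: [0.0, 1.0, -0.009, 0.0]
contact_force: [-0.0, -0.1, 5.9]
finger_gap: 0.0296
finger_force: 45.0
```

In the tool's units: -320 mm is -0.4, -270 mm is -0.3375, -0.047 rad is -0.0075.

{"op": "drive_tool", "data": {
  "commands": [0, 0, 0, -0.025, 0, 0, 0, 0, 0, 0, -0.075, 0, 0, 0, 0, 0, 0, -0.125, 0, 0, 0, 0, 0, 0, -0.1625, 0, 0, 0, 0, -0.05, -0.05, -0.1688, 0, 0, 0, 0, -0.0875, -0.1125, -0.1688, 0, 0, 0, 0, -0.125, -0.1875, -0.1688, 0, 0, 0, 0, -0.15, -0.2625, -0.1688, 0, 0, -0.0032, 0, -0.15, -0.3375, -0.1688, 0, 0, -0.0075, 0, -0.15, -0.4, -0.1688, 0, 0, -0.0075]
}}

```text
t: 9.75
tool_pos: [0.4582, 0.1283, 0.2783]
orientation: [0.0, 1.0, 0.015, 0.0]
contact_force: [1.0, -0.4, -2.5]
finger_gap: 0.0295
finger_force: 45.0
```

{"op": "drive_tool", "data": {
  "commands": [0, 0, -0.0438, 0, 0, 0, 0, 0, 0, -0.075, 0, 0, 0, 0, 0, 0, -0.08, 0, 0, 0, 0, 0, 0, -0.08, 0, 0, 0, 0, 0, 0, -0.08, 0, 0, 0, 0]
}}

```text
t: 10.38
tool_pos: [0.4573, 0.1891, 0.2779]
orientation: [0.0, 1.0, 0.014, -0.0]
contact_force: [-0.0, 0.1, -1.5]
finger_gap: 0.03
finger_force: 45.0
```

```bash
python3 - <<'E'
from h import *
im,d,p=cap("wrist"); w=cloud(d,p); np.savez("w4",im=im,w=w); save("g",im)
s=bot.get_state();print(s["t"],s["tool_pos"],s["finger_gap"],Rt(s).as_euler("zyx",degrees=True))
z=w[...,2]; m=(abs(z-.169)<.004)&(w[...,0]>.58); r=cv2.minAreaRect(w[m][:,:2].astype(np.float32));print(m.sum(),r,cv2.boxPoints(r))
imi=im.astype(int); bl=(z>.155)&(z<.18)&(w[...,0]>.58)&(imi[...,2]>imi[...,0]+25)
n,l,st,c=cv2.connectedComponentsWithStats(bl.astype(np.uint8))
for i in range(1,n):
    if st[i,4]>8: print("tick",c[i].round(1),st[i],np.nanmean(w[l==i],0).round(4), ray(p,*c[i],.169).round(4))
E
```

```text
10.425 [0.457279   0.18910451 0.27796458] 0.029694328685224345 [-1.56260787e+00 -2.75110825e-03  1.79984100e+02]
5693 ((0.6051319241523743, 0.1917024701833725), (0.008528496138751507, 0.2204538732767105), 1.6708143949508667) [[0.5976556  0.3017582 ]
 [0.60408336 0.08139806]
 [0.61260825 0.08164674]
 [0.6061805  0.30200687]]
tick [194.6   6.4] [190   0  10  14 128] [0.603  0.2693 0.1698] [0.6032 0.2695 0.169 ]
tick [452.    6.2] [447   0  11  14 127] [0.6074 0.1136 0.1699] [0.6076 0.1133 0.169 ]
```

View pics/g.png

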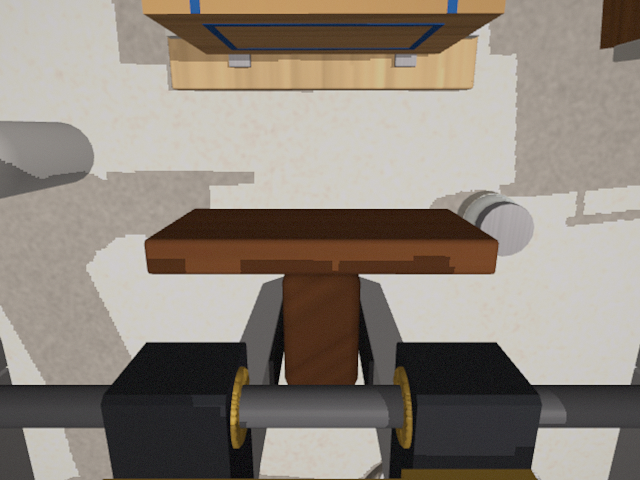

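Ticks are at (195,6) and (452,6). The handle is held upright, plate top at about (147–497, 240–272). Ticks and crate edges agree: face middle (0.601, 0.1916), yaw 1.67°. Next I'll measure the held handle.

```bash
python3 - <<'E'
from h import *
w=np.load("w4.npz")["w"]; s=bot.get_state(); r=Rt(s)
L=r.inv().apply(w.reshape(-1,3)-s["tool_pos"]).reshape(w.shape); v,u=np.mgrid[:480,:640]
m=(v>195)&(v<280)&(u>140)&(u<505)&(L[...,2]<.05)
top=m&(L[...,2]<-.018); q=L[top]; print("top z",np.median(q[:,2]),np.percentile(q,[1,99],0).round(4)); print(cv2.minAreaRect(q[:,:2].astype(np.float32)))
b=m&(L[...,2]>-.012)&(L[...,2]<.028)&(L[...,0]>.03); q=L[b]; A=np.c_[q[:,1:],np.ones(len(q))]; print("back x=a y+b z+c",np.linalg.lstsq(A,q[:,0],rcond=None)[0],np.median(q,0),len(q), np.percentile(q,[1,99],0).round(4))
c=np.cos(.02916);sn=np.sin(.02916);ex=np.array([c,sn,0]);F=np.array([.6009,.1916,0])
for bk in(.030,-.0,-.02): # gap in front
    print(bk,rel(F-ex*(.039+bk)+[0,0,.105],down(1.67)))
E
```

```text
top z -0.02359366131630229 [[ 0.0231 -0.0625 -0.0251]
 [ 0.0386  0.0629 -0.0186]]
((0.030303189530968666, 0.00019209086894989014), (0.017181286588311195, 0.12931673228740692), 0.09957645833492279)
back x=a y+b z+c [-0.00020678 -0.00139518  0.03830839] [0.03829899 0.00011263 0.00465969] 6046 [[ 0.0379 -0.0619 -0.0117]
 [ 0.0386  0.0624  0.0276]]
0.03 (array([ 74.6,   1.5, 173. ]), array([ 0.   ,  0.   , -0.002]))
-0.0 (array([104.6,   1.4, 173. ]), array([ 0.   ,  0.   , -0.002]))
-0.02 (array([124.6,   1.4, 173. ]), array([ 0.   ,  0.   , -0.002]))
```

In the tool's units: 173 mm is 0.2163, 1.4 mm is 0.0018.

{"op": "drive_tool", "data": {
  "commands": [0, 0.0375, 0.0018, 0.025, 0, 0, 0, 0, 0.075, 0.0018, 0.075, 0, 0, 0, 0, 0.0925, 0.0018, 0.125, 0, 0, 0, 0, 0.0925, 0.0018, 0.175, 0, 0, 0, 0, 0.0925, 0.0018, 0.2063, 0, 0, 0, 0, 0.0925, 0.0018, 0.2163, 0, 0, 0, 0, 0.0925, 0.0018, 0.2163, 0, 0, 0, 0, 0.0925, 0.0018, 0.2163, 0, 0, 0]
}}

```text
t: 11.42
tool_pos: [0.5318, 0.191, 0.1062]
orientation: [-0.0, 1.0, 0.014, 0.001]
contact_force: [0.5, 0.4, -1.7]
finger_gap: 0.0296
finger_force: 45.0
```

```bash
cat >> h.py <<'E'
def chk():
    c=np.cos(.02916);sn=np.sin(.02916);ex=np.array([c,sn,0]);F=np.array([.6009,.1916,0]);s=bot.get_state();r=Rt(s)
    b=s["tool_pos"]+r.apply([.0383,.0001,.0062]); e=b-F
    print("t",s["t"],"back in crate x,y,z mm",(np.array([e@ex,e@[-sn,c,0],e[2]-.099])*1e3).round(1),"yaw",np.degrees(np.arctan2(*r.as_matrix()[1::-1,0])).round(2),"tilt",np.degrees(np.arccos(-r.as_matrix()[2,2])).round(2),"F",np.dot(s["contact_force"],ex),s["contact_force"],s["finger_gap"],s["finger_force"])
E
python3 -c "from h import *;chk()"
```

```text
t 11.425 back in crate x,y,z mm [-30.8   1.3   1.1] yaw 1.63 tilt 0.1 F 0.49189687498595347 [ 0.48142736  0.36610748 -1.66360663] 0.029630310384909923 44.99838888645172
```

In the tool's units: 44 mm is 0.055, 40 mm is 0.05.

{"op": "drive_tool", "data": {
  "commands": [0, 0.015, 0.0015, 0.0013, 0, 0, 0, 0, 0.0275, 0.0015, 0.0013, 0, 0, 0, 0, 0.0338, 0.0015, 0.0013, 0, 0, 0, 0, 0.0388, 0.0015, 0.0013, 0, 0, 0, 0, 0.0438, 0.0015, 0.0013, 0, 0, 0, 0, 0.05, 0.0015, 0.0013, 0, 0, 0, 0, 0.055, 0.0015, 0.0013, 0, 0, 0, 0, 0.055, 0.0015, 0.0013, 0, 0, 0, 0, 0.055, 0.0015, 0.0013, 0, 0, 0]
}}

```text
t: 12.55
tool_pos: [0.5747, 0.1909, 0.1039]
orientation: [0.0, 1.0, 0.014, -0.0]
contact_force: [-4.5, -0.2, -0.5]
finger_gap: 0.0296
finger_force: 45.0
```

```bash
python3 -c "from h import *;chk()"
```

```text
t 12.55 back in crate x,y,z mm [12.1 -0.  -1.4] yaw 1.66 tilt 0.05 F -4.547987382244381 [-4.54446347 -0.18712764 -0.51267391] 0.02960681368290587 45.0000536441803
```

{"op": "drive_tool", "data": {
  "commands": [0, 0.005, 0, -0.0006, 0, 0, 0, 0, 0.0113, 0, -0.0006, 0, 0, 0, 0, 0.0113, 0, -0.0006, 0, 0, 0, 0, 0.0113, 0, -0.0006, 0, 0, 0, 0, 0.0113, 0, -0.0006, 0, 0, 0]
}}

```text
t: 13.18
tool_pos: [0.5827, 0.1912, 0.104]
orientation: [0.0, 1.0, 0.015, -0.001]
contact_force: [-9.5, 0.3, -1.4]
finger_gap: 0.0295
finger_force: 45.0
```

```bash
python3 - <<'E'
from h import *
chk(); a,_,p=cap("side"); b,_,q=cap("top")
chk()
save("i",np.hstack([cv2.resize(a[220:380,160:360],(400,320),interpolation=2),cv2.resize(b[110:270,190:390],(400,320),interpolation=2)]))
E
```

```text
t 13.175 back in crate x,y,z mm [20.1 -0.  -1.3] yaw 1.68 tilt 0.15 F -9.534517563800186 [-9.54671063  0.27900179 -1.37064348] 0.029532685582276345 44.999048709869385
t 13.275 back in crate x,y,z mm [20.1 -0.1 -1.4] yaw 1.67 tilt 0.16 F -9.914273560631822 [-9.89454492 -0.82093383 -0.77222074] 0.029602488025976963 44.99910593032837
```

View pics/i.png

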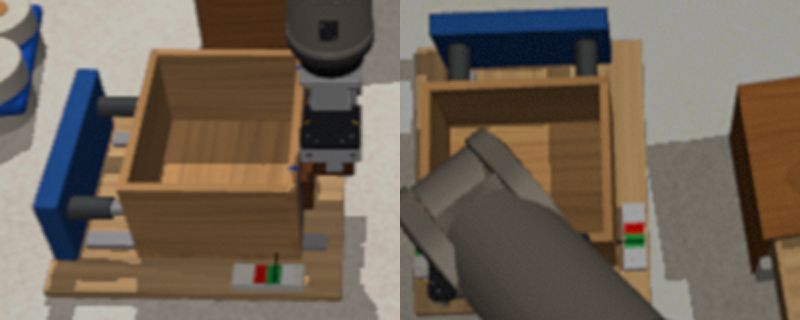

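The side view shows the pointer at about (277,262), in the green zone, with the plate flat on the face. Force is about 9.7 N at 20 mm, matching the spring. I'm handing it in.

```bash
python3 -c "
from h import *
print(bot.close_job())"
```

```text
the job is handed in; nothing more can be done
None
```

The job is handed in, with no verdict shown: the drawer was pulled to its stop and left out, and the gripped handle is held flat in the blue frame at about 10 N with the sled about 20 mm in (green zone); no bystander was touched.

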